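# Index the sample changer and hold its guard gate open for loading

## Task

A colleague is about to load the next vial into the sample changer. With the guard gate still shut, turn the black knob on the roof until the empty place of the carousel (red collar, under the knob's red pointer) clicks in right behind the middle of the gate; then pinch the orange top catch back so that its nose lifts clear and stays up, squeeze the gate's handle (blue trigger towards black grip), and swing the gate out past its hold-open notch until it is wide open. Finish while still holding the handle squeezed and the gate wide open, do not let go, and leave the things on the bench where they are.

Things in the scene. Friction and masses are not known exactly. Their poses are not given: they have to be found in the camera images.
- changer: the sample changer, fixed: white base, clear round guard (drum of radius 101 mm) with clear roof, top at 124 mm; origin under the carousel's axis at bench height. Its -x axis points out through the shut gate (112 mm ahead), +y to the gate's hinge side (left, seen from its front). On the header left of the gate, up to 138 mm high, sits the notch roller of the hinge
- carousel (a joint): turn of carousel and knob, rad, + counter-clockwise from above; 0.70 to 1.40 at the start. 0: empty place (red collar, below the knob's red pointer) right behind the gate's middle. A spring notch every 60 deg (0, 1.047, ...) draws it in from some 6 deg off; its edge takes about 0.1 N m to cross; between notches light friction holds it
- knob_grip (a point): black bar knob on the roof, on the carousel's axis, 156 mm above the bench: bar 44 mm long, 13 mm thick, top at 172 mm, with rounded ends, on a skirt of radius 21 mm whose top is at 131 mm. Its x axis runs along the bar, red pointer end at -x; it turns with the knob
- catch_pinch (a point): middle between the two tabs of the top catch, over the roof's front edge, 162 mm above the bench; axes as changer. Orange moving tab in front (outer face 18.5 mm to -x), black fixed tab behind (outer face 18.5 mm to +x), both 22 mm wide in y, 6 mm thick, tops at 181 mm. Pinch them together along x. Parts round them reach up to 140 mm, the orange nose (28 mm to -y) 146 mm
- top_catch (a joint): tip of the orange tab about a level shaft at 136 mm height, rad: 0 latched (nose hooked over the gate's lug), gate free of it above 0.28, stop at 0.55, where the tab has its outer face 15 mm (at 143 mm height) to 3 mm (at 162 mm) to -x of catch_pinch; takes about 0.05 N m and stays where it is left; the lifted nose then stands up to 161 mm high
- handle_grip (a point): middle of the gate's handle, 160 mm above the bench, 128 mm from the hinge line, moving with the gate; axes as changer when shut, turning with the gate (+y to the hinge). Two upright tabs 22 mm wide in x, tops at 177 mm: black grip (outer face 24 mm to +y) and blue trigger (outer face 24 mm to -y, 11 mm when squeezed). Squeeze along y. Parts beside them stay below 138 mm
- handle_catch (a joint): travel of the blue trigger towards the black grip, m: 0 sprung out (bolt home), bolt free above 0.008, stop at 0.013; 3 to 6 N; springs back and latches again if let go with the gate shut
- gate_handle: the black grip of the gate's handle, 6 mm thick; its origin lies on the hinge line at bench height, axes as handle_grip
- gate_hinge (a point): on the gate's upright hinge line, 155 mm above the bench; axes as handle_grip
- gate (a joint): swing of the gate, rad: 0 shut, + opens outwards (the handle goes clockwise round the hinge line seen from above, first along its own -x), stop at 1.62. Hold-open notch at 0.75, pulled through with up to 0.25 N m (2 N at the handle); clear of it above 1.08. A weak spring always pulls it shut: let go when wide open it swings back to about 1.05
- next_vial_mid (a point): vial with white cap and orange septum, 30 mm wide, 56 mm high, the next sample, in front of the machine; its centre, half-way up. To be left alone
- spare_vial_mid (a point): a like vial, 30 x 56 mm, by the right edge of the bench; its centre, half-way up. To be left alone
- small_beaker_mid (a point): small glass beaker, 54 mm wide, 58 mm high, left of the machine; its centre, half-way up. To be left alone
- bench_timer_mid (a point): white timer, 60 x 68 x 18 mm, left of the machine; its centre, half-way up. To be left alone
- tape_mid (a point): roll of tape lying flat, 68 mm wide, 19 mm high, left of the machine; its centre, half-way up. To be left alone
- dropper_bottle_mid (a point): small brown bottle with black cap, 41 mm wide, 90 mm high, behind the machine; its centre, half-way up. To be left alone

How it is judged:
On the way, in this order (a step that is already met when the one before it is completed fails the run):
1. with the gate shut, the carousel's empty place has clicked in behind the gate (value of joint carousel between -0.06 and 0.06 rad and value of joint gate below 0.06 rad), for 0.3 s.
2. the top catch is pinched back, its nose clear of the gate (value of joint top_catch above 0.33 rad and value of joint gate below 0.06 rad), for 0.2 s.
3. the handle's trigger is squeezed with the gate still shut (value of joint handle_catch above 0.009 m and value of joint gate below 0.12 rad), for 0.1 s.
4. the gate has been swung past its hold-open notch to wide open (value of joint gate above 1.3 rad), for 0.2 s.
At the end, for the whole second after the job is handed in: Gate open at least 1.30 rad (75 deg) and still, held by the fingers pressing on its black grip (over 2 N) with the trigger squeezed in by at least 9 mm; top catch still tipped back at least 0.33 rad; empty place still behind the gate within 0.06 rad (value of joint gate above 1.3 rad and velocity of joint gate between -0.1 and 0.1 rad/s and value of joint handle_catch above 0.009 m and value of joint top_catch above 0.33 rad and value of joint carousel between -0.06 and 0.06 rad and contact force between the fingers and gate_handle above 2 N); the arm keeps its last pose, push and grip.
It fails at once if a thing on the bench is shoved more than 25 mm or lifted (distance of any of next_vial_mid, spare_vial_mid, small_beaker_mid, bench_timer_mid, tape_mid, dropper_bottle_mid from where it was at the start of the episode above 0.025 m).
It also fails if it takes over 64 s, if anything falls off the work surface, if the arm or the gripper's body presses on something with over 40 N, if the wrist force passes 120 N, or if a joint passes its speed limit or range.

## Robot

A 7-joint arm with a two-finger parallel gripper is mounted at the origin on a cart in front of the work surface, level with it; the furniture and walls round the work are solid. World frame = base frame: x ahead of the robot, y to its left, z up, the work surface at z = 0. Lengths are in m, angles in rad, forces in N, time in s.
With the tool pointing down it reaches from about 0.425 to 0.975 m from the base axis. Payload 16.7 kg.
Tool frame: the origin (TCP) lies midway between the tips of the shut fingers; the grasp point (between the pads) lies 19 mm behind it; z points along the fingers, y is the direction in which the jaws open and shut (so a half turn about z gives the same grasp; the last joint's range is limited). The gripper opens to 85 mm and grips with 20 to 120 N. Pads are 22 mm wide; open, the fingers measure 114 mm over their backs; the gripper's body (76 mm by 85 mm) begins 54 mm behind the grasp point. The pads swing forward as they close: fully open they stand 13 mm farther back than shut.
Start: joints at [1.109, 0.426, 0.074, 1.606, -0.034, 1.111, -0.067], TCP at [0.207, -0.642, 0.231] pointing down, gripper open.
Joint ranges: [-2.85, 2.85], [-0.5, 2.14], [-1.23, 1.37], [0.21, 2.46], [-1.02, 4.16], [0.16, 2.05], [-2.73, 2.73]. Speed limits (rad/s): [1.89, 1.89, 2.39, 2.39, 3.01, 3.01, 3.01].

## Interface

Orientations are given as a unit quaternion [w, x, y, z].
In Python, from workcell import telemetry, eyes, workorder gives the robot as it stands.
- The arm moves only by the tool move_arm, never from a script. Its argument "deltas" is a list of rows, each a list of 5 numbers: the gripper's target within -1 to 1 (shut at 1, half-way at 0, fully open at -1), then the shift along the tool's x, y, z in mm, then the turn about the tool's z in rad. A call has 1 to 8 rows; each row shifts and turns the pose as measured when the row begins, along the tool's axes as they then stand; what a row does not reach is not made up. A row lasts 1/12 s, in which the tool goes at most 41.7 mm and 7.16 degrees, less where a joint would pass 70% of its speed; a pose out of reach is approached as far as the arm can. A call with a gripper value outside its range is refused whole. The fingers move at their own pace and stop on an object; "squeeze" is the grip in N (left out, the last holds). Time passes only in rows, so rows that do not move let the fingers close. It gives the time, the measured TCP pose, the force and the opening at its end, in the units of the state.
- telemetry.get_state(): the state, without advancing time (a new reading comes with each control period).
- eyes.get_image(name): name is "scene" or "top"; returns the picture (480x640x3 uint8, blue, green, red); there is no depth.
- eyes.camera_params(name): a dict with "camera_matrix" (3x3 intrinsics, pixels), "world_from_camera" (4x4, takes a point from camera to world coordinates). Camera axes: x right, y up, looking along -z (the intrinsics and any distortion apply to the point x, -y, -z); pixel columns grow to the right and rows downward; lengths in m; the calibration is good to about 2 mm. A picture is of the moment at which its call begins. camera_params takes no time and is no camera call.
- workorder.close_job(): hands the job in, once; it reports no verdict.
The state is a dict: "time_s": time; "joint_positions": joint angles; "qd": joint speeds; "effort": joint torques, N m; "tool_pos": TCP position; "tool_rot": TCP orientation; "ft_force": force on the tool from outside, world axes, zero at the start; "torque": the same for the moment, N m; "grip_width": finger opening in m.
Only numpy, scipy, OpenCV 4.12 (cv2) and the standard library are available. Lean on these libraries where they do the work, as an engineer would, in place of code of your own. Each camera call takes 0.05 s, during which the arm holds its last target.

## Working session

There is one attempt and no reset: what is moved stays moved. The work goes in short steps, Python scripts to look and compute and a tool call to move; the robot and the scene stay as the last step left them, time stands still between calls to the robot, and variables do not carry over. Pictures are saved under pics/ and viewed, and the job is handed in when it is done.

Besides the shell and the picture viewer there is one more tool, called after "Call:" as name(argument=value, ...), one argument or row to a line, values as JSON. move_arm: Moves the arm, as the interface text tells. Its arguments: {"type":"object","properties":{"deltas":{"type":"array"},"squeeze":{"type":"number"}},"required":["deltas"]}

```bash
mkdir -p pics; ls; python3 - <<'E'
from workcell import telemetry, eyes
import cv2,numpy as np
np.set_printoptions(precision=4,suppress=True)
for n in("scene","top"):
    cv2.imwrite(f"pics/{n}0.png",eyes.get_image(n)); p=eyes.camera_params(n); print(n,{k:np.array(v) if not isinstance(v,str) else v for k,v in p.items()})
print(telemetry.get_state())
E
```

```text
pics
scene {'camera_matrix': array([[526.9448,   0.    , 327.5231],
       [  0.    , 526.9448, 245.248 ],
       [  0.    ,   0.    ,   1.    ]]), 'world_from_camera': array([[-0.4537,  0.5207, -0.7232, -0.0574],
       [-0.8911, -0.2782,  0.3586,  0.5489],
       [-0.0145,  0.8071,  0.5902,  0.6753],
       [ 0.    ,  0.    ,  0.    ,  1.    ]])}
top {'camera_matrix': array([[470.0882,   0.    , 318.5231],
       [  0.    , 470.0882, 241.6959],
       [  0.    ,   0.    ,   1.    ]]), 'world_from_camera': array([[ 0.0224,  0.9863, -0.1634,  0.4703],
       [-0.9992,  0.0277,  0.03  ,  0.1999],
       [ 0.0341,  0.1626,  0.9861,  1.027 ],
       [ 0.    ,  0.    ,  0.    ,  1.    ]])}
{'time_s': 0.1, 'joint_positions': array([ 1.1095,  0.4267,  0.0739,  1.6066, -0.0341,  1.1108, -0.0671]), 'qd': array([ 0.0008, -0.0022, -0.0001, -0.0009, -0.0003,  0.002 ,  0.0003]), 'effort': array([  0.0066, -95.153 ,   3.7703, -46.4403,   0.0196,   0.0064,
        -0.    ]), 'tool_pos': array([ 0.2069, -0.6421,  0.2307]), 'tool_rot': array([-0.0006,  0.9879,  0.1552, -0.0001]), 'ft_force': array([0.3289, 0.0406, 0.5054]), 'torque': array([-0.019 ,  0.0149, -0.0403]), 'grip_width': 0.08551946580828242}
```

View pics/scene0.png

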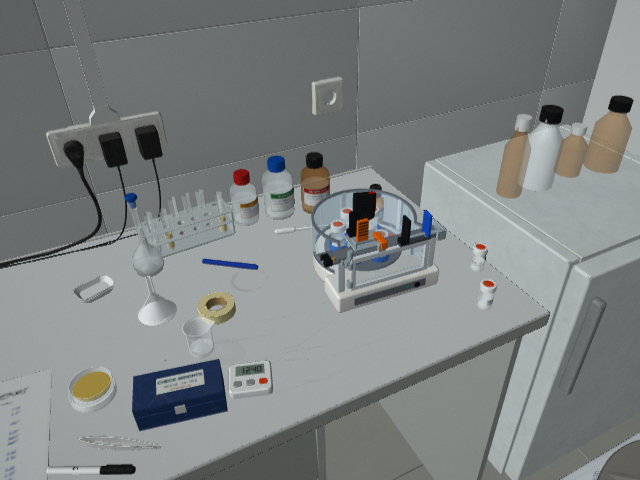

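View pics/top0.png

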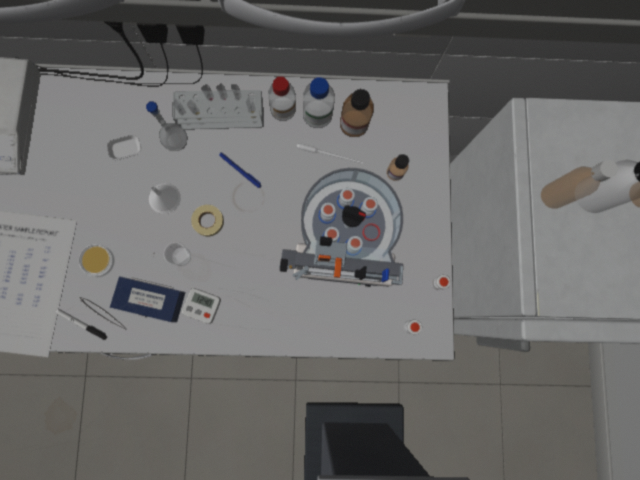

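```bash
python3 - <<'E'
import cv2
a=cv2.imread("pics/top0.png")[160:300,270:460]; cv2.imwrite("pics/topz.png",cv2.resize(a,None,fx=4,fy=4,interpolation=cv2.INTER_CUBIC))
a=cv2.imread("pics/scene0.png")[175:315,300:500]; cv2.imwrite("pics/scz.png",cv2.resize(a,None,fx=4,fy=4,interpolation=cv2.INTER_CUBIC))
E
```

```text
(no output)
```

View pics/topz.png

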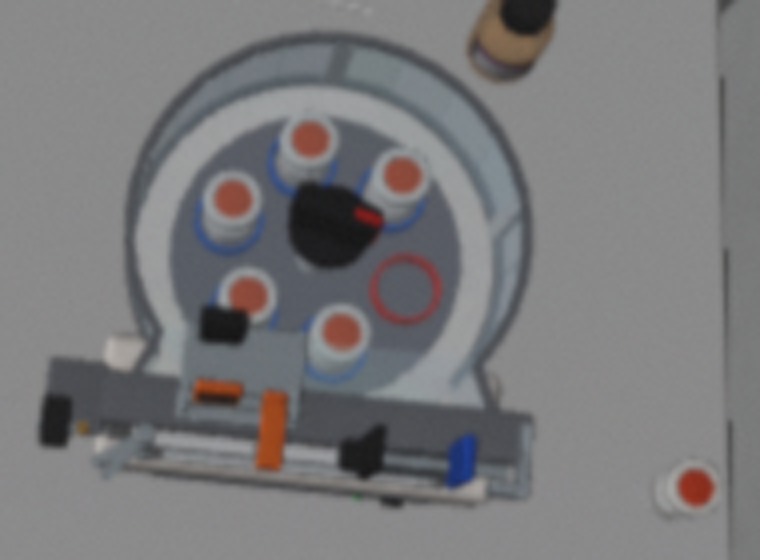

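View pics/scz.png

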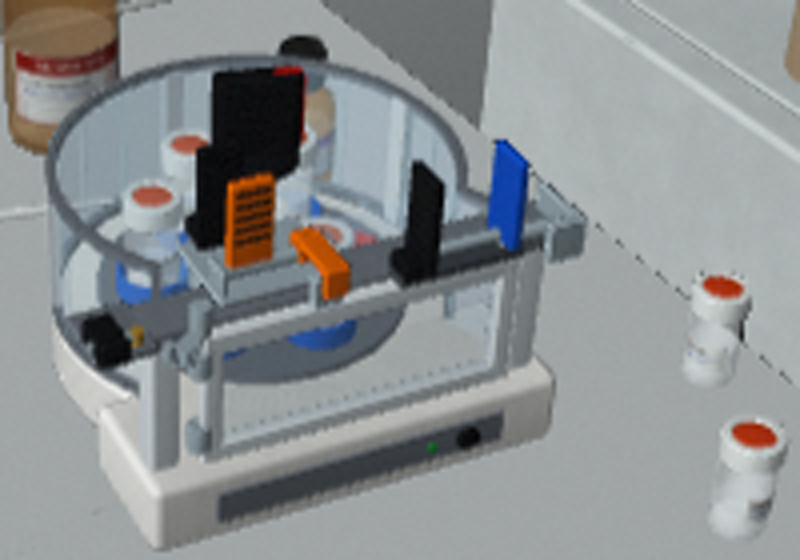

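```bash
cat > h.py <<'E'
import numpy as np,cv2
np.set_printoptions(precision=4,suppress=True)
from workcell import telemetry, eyes
P={n:eyes.camera_params(n) for n in("scene","top")}
def ray(n,px):
    K=np.array(P[n]["camera_matrix"]);T=np.array(P[n]["world_from_camera"])
    d=np.linalg.inv(K)@[px[0],px[1],1]; d=T[:3,:3]@[d[0],-d[1],-d[2]]
    return T[:3,3],d
def onz(n,px,z):
    o,d=ray(n,px); return (o+d*(z-o[2])/d[2])
def proj(n,p):
    K=np.array(P[n]["camera_matrix"]);T=np.array(P[n]["world_from_camera"])
    c=T[:3,:3].T@(np.array(p)-T[:3,3]); c=K@[c[0],-c[1],-c[2]]; return c[:2]/c[2]
def zoom(n,name,r,f=6):
    im=eyes.get_image(n); cv2.imwrite(f"pics/{name}_full.png",im)
    x0,y0,x1,y1=r; a=cv2.resize(im[y0:y1,x0:x1],None,fx=f,fy=f,interpolation=cv2.INTER_CUBIC); cv2.imwrite(f"pics/{name}.png",a)
E
python3 - <<'E'
import cv2
a=cv2.imread("pics/top0.png")[195:290,310:400]; cv2.imwrite("pics/tz2.png",cv2.resize(a,None,fx=6,fy=6,interpolation=cv2.INTER_CUBIC))
a=cv2.imread("pics/scene0.png")[185:255,340:440]; cv2.imwrite("pics/sz2.png",cv2.resize(a,None,fx=8,fy=8,interpolation=cv2.INTER_CUBIC))
E
```

```text
(no output)
```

View pics/tz2.png

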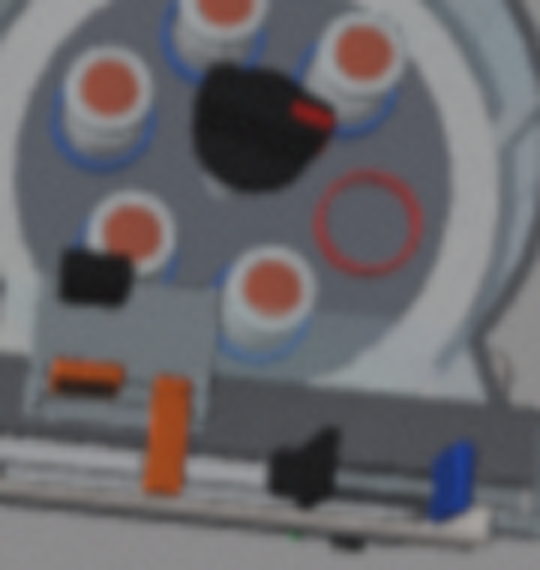

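View pics/sz2.png

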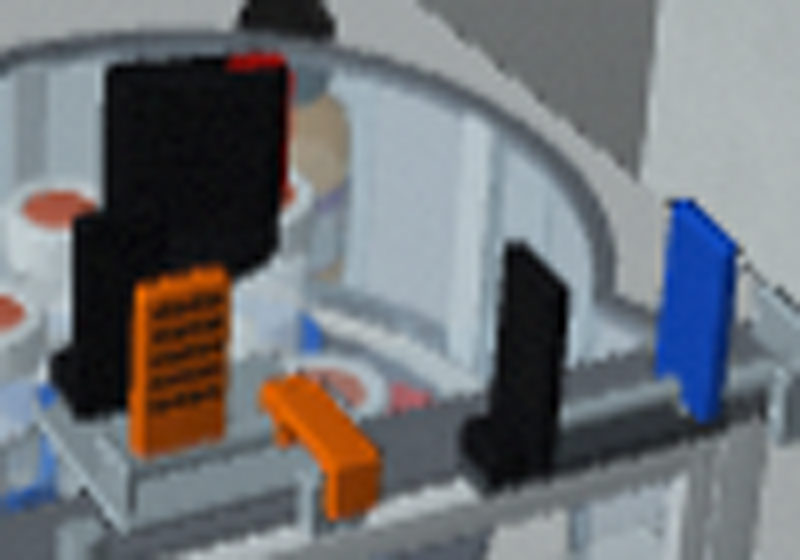

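```bash
python3 - <<'E'
from h import *
s=lambda x,y:(340+(x-3.5)/8,185+(y-3.5)/8)
t=lambda x,y:(310+(x-2.5)/6,195+(y-2.5)/6)
B=onz("scene",s(704,225),.177);G=onz("scene",s(538,268),.177);O=onz("scene",s(181,274),.181)
print(B,G,O, B-G,np.linalg.norm(B-G))
for q in ((672,205),(690,203),(736,245),(718,250)):print("bl",onz("scene",s(*q),.177))
for q in ((508,245),(522,242),(568,290),(553,293)):print("gr",onz("scene",s(*q),.177))
for p in(B,G,O): q=proj("top",p); print("top z6",(q-[310,195])*6+2.5)
print("O front edge",onz("scene",s(135,283),.181),onz("scene",s(222,272),.181))
print("O top", onz("top",t(50,365),.181),onz("top",t(122,367),.181),"blk",onz("top",t(65,251),.181),onz("top",t(130,258),.181))
# long edges on top image zoom4 offset 270,160
u=lambda x,y:(270+(x-1.5)/4,160+(y-1.5)/4)
# blue top in top
print("nose",onz("top",t(170,380),.146),onz("top",t(165,490),.146))
print("knob red", onz("top",t(313,113),.172), onz("scene",s(258,62),.172))
E
```

```text
[0.5566 0.0489 0.177 ] [0.5594 0.0902 0.177 ] [0.5883 0.1619 0.181 ] [-0.0028 -0.0413  0.    ] 0.04136343379399083
bl [0.5665 0.0503 0.177 ]
bl [0.5653 0.0464 0.177 ]
bl [0.5467 0.0476 0.177 ]
bl [0.547  0.0522 0.177 ]
gr [0.57   0.0908 0.177 ]
gr [0.5696 0.0875 0.177 ]
gr [0.5492 0.0894 0.177 ]
gr [0.5498 0.0928 0.177 ]
top z6 [461.1067 471.4571]
top z6 [325.8243 458.7209]
top z6 [ 92.414  356.0692]
O front edge [0.5899 0.1722 0.181 ] [0.5849 0.1538 0.181 ]
O top [0.5852 0.1747 0.181 ] [0.5852 0.1529 0.181 ] blk [0.6204 0.1709 0.181 ] [0.6188 0.151  0.181 ]
nose [0.5863 0.1357 0.146 ] [0.5515 0.1367 0.146 ]
knob red [0.6678 0.0943 0.172 ] [0.6697 0.0939 0.172 ]
```

```bash
python3 - <<'E'
from h import *
import scipy.optimize as so
for n,r in(("scene",(325,190,450,320)),("top",(270,230,410,300))):
    im=cv2.cvtColor(cv2.imread(f"pics/{n}0.png"),cv2.COLOR_BGR2GRAY)
    L=cv2.createLineSegmentDetector().detect(im)[0][:,0]
    for x1,y1,x2,y2 in L:
        if r[0]<min(x1,x2) and max(x1,x2)<r[2] and r[1]<min(y1,y2) and max(y1,y2)<r[3] and np.hypot(x2-x1,y2-y1)>25:
            a,b=onz(n,(x1,y1),.1),onz(n,(x2,y2),.1); d=a-b; d*=np.sign(d[1])
            print(n,np.round([x1,y1,x2,y2]),"yaw",np.arctan2(-d[0],d[1]))
u=lambda x,y:(270+(x-1.5)/4,160+(y-1.5)/4)
pts=np.array([onz("top",u(*q),.124)[:2] for q in((128,250),(530,235),(330,33),(220,62),(445,68),(505,150),(155,150))])
f=lambda c:np.hypot(*(pts-c[:2]).T)-c[2]
r=so.least_squares(f,[.68,.1,.1]);print(r.x,r.fun)
# knob red pointer via mask
im=cv2.imread("pics/top0.png").astype(int);
m=(im[...,2]>130)&(im[...,1]<50)&(im[...,0]<60); ys,xs=np.nonzero(m); k=(xs>350)&(xs<370)&(ys>205)&(ys<220); print(np.c_[xs,ys][k].mean(0), k.sum(), onz("top",np.c_[xs,ys][k].mean(0),.172))
hs=cv2.cvtColor(cv2.imread("pics/top0.png"),cv2.COLOR_BGR2HSV)
E
```

```text
scene [401. 232. 400. 203.] yaw 1.0064579592981109
scene [377. 250. 352. 256.] yaw -0.07343176385859561
scene [435. 282. 340. 311.] yaw -0.07143994131533787
scene [427. 241. 402. 247.] yaw -0.10131143916048313
scene [436. 234. 432. 263.] yaw 0.8681646071366613
scene [342. 300. 437. 272.] yaw -0.081609734012171
scene [351. 191. 327. 198.] yaw 0.05552313540152112
scene [425. 269. 353. 290.] yaw -0.0757984825359226
scene [353. 261. 399. 249.] yaw -0.09922861558985568
scene [357. 286. 422. 267.] yaw -0.0737365251009317
top [334. 270. 304. 266.] yaw -0.09211606853384996
top [308. 276. 378. 284.] yaw -0.08558039949996622
top [368. 286. 298. 277.] yaw -0.09556457799331093
top [345. 257. 390. 262.] yaw -0.07730586726152934
[0.6731 0.107  0.0982] [ 0.0023  0.0006  0.0005  0.0011  0.0017 -0.0024 -0.0038]
[nan nan] 0 [nan nan nan]<stdin>:16: RuntimeWarning: Mean of empty slice.
  ret = um.true_divide(
```

```bash
python3 - <<'E'
from h import *
s=lambda x,y:(340+(x-3.5)/8,185+(y-3.5)/8)
t=lambda x,y:(310+(x-2.5)/6,195+(y-2.5)/6)
a=onz("scene",s(107,66),.172);b=onz("scene",s(290,57),.172);print(a,b,np.linalg.norm(a-b),(a+b)/2)
C=np.array([.673,.107])
for z in(.02,.04,.06,.08):
    c=onz("top",t(368,223),z)[:2]-C; print(z,np.hypot(*c),np.arctan2(-c[1],-c[0])+.08)
# vial septum tops (zoom6) : z unknown common; opposite pairs
for z in (.07,.08,.09,.1,.11):
    p=np.array([onz("top",t(*q),z)[:2] for q in((222,0),(362,52),(110,88),(132,235),(272,288))])
    # opposite: collar opposite (110,88)? (362,52)<->(132,235); (222,0)<->(272,288)
    print(z,(p[1]+p[3])/2,(p[0]+p[4])/2,np.linalg.norm(p[1]-p[3])/2, np.arctan2(*(p[2]-C)[::-1])+.08, np.arctan2(*(p[3]-p[1])[::-1]),np.arctan2(*(p[4]-p[0])[::-1]))
E
```

```text
[0.6849 0.1258 0.172 ] [0.6681 0.0861 0.172 ] 0.04309480737261922 [0.6765 0.106  0.172 ]
0.02 0.052975077078326945 1.4508997983360021
0.04 0.05109619045625767 1.3664133985576847
0.06 0.049608087886222965 1.276177642495797
0.08 0.04854671878932586 1.1811891362538547
0.07 [0.6801 0.1044] [0.6801 0.1047] 0.052103271654537146 1.1473101028940156 2.2744695984767542 -2.9610566830466087
0.08 [0.6779 0.1054] [0.6779 0.1057] 0.051558822963835786 1.1924365676089004 2.274469598476754 -2.961056683046609
0.09 [0.6757 0.1064] [0.6757 0.1067] 0.051014374273134405 1.2386453621712152 2.2744695984767542 -2.9610566830466087
0.1 [0.6735 0.1074] [0.6735 0.1077] 0.05046992558243307 1.2857721515890883 2.2744695984767547 -2.9610566830466087
0.11 [0.6713 0.1084] [0.6713 0.1087] 0.04992547689173169 1.333629822500083 2.2744695984767547 -2.9610566830466087
```

```bash
python3 - <<'E'
from h import *
for a,b in (((546,256),(524,318)),((427,163),(524,97))):
    o1,d1=ray("scene",a);o2,d2=ray("top",b)
    A=np.c_[d1,-d2]; k=np.linalg.lstsq(A,o2-o1,rcond=None)[0]; print(o1+d1*k[0],o2+d2*k[1])
E
```

```text
[ 0.5136 -0.2376  0.0081] [ 0.4835 -0.2735  0.0247]
[ 1.0255 -0.3102 -0.0282] [ 1.0156 -0.3241 -0.0264]
```

Call:
move_arm(
  deltas=[
    [-1,20,-22,-6,0],
    [-1,25,-28,-6,0],
    [-1,25,-28,-6,0],
    [-1,25,-28,-6,0],
    [-1,25,-28,-6,0],
    [-1,25,-28,-6,0],
    [-1,25,-28,-6,0],
    [-1,25,-28,-6,0],
  ],
)

```text
time_s: 0.77
tool_pos: [0.3235, -0.3688, 0.2748]
tool_rot: [-0.003, 0.989, 0.15, -0.004]
ft_force: [1.6, -0.6, 0.3]
grip_width: 0.0855
```

Call:
move_arm(
  deltas=[
    [-1,25,-27,0,0],
    [-1,25,-27,0,0],
    [-1,25,-27,0,0],
    [-1,25,-27,0,0],
    [-1,25,-27,0,0],
    [-1,25,-27,0,0],
    [-1,25,-27,0,0],
    [-1,25,-27,0,0],
  ],
)

```text
time_s: 1.43
tool_pos: [0.4528, -0.0888, 0.2765]
tool_rot: [-0.001, 0.989, 0.149, -0.003]
ft_force: [1.3, -0.7, -0.1]
grip_width: 0.0854
```

Call:
move_arm(
  deltas=[
    [-1,0,0,0,-0.12],
    [-1,0,0,0,-0.12],
    [-1,0,0,0,-0.12],
    [-1,0,0,0,-0.12],
    [-1,0,0,0,-0.12],
    [-1,0,0,0,-0.12],
    [-1,0,0,0,-0.12],
    [-1,0,0,0,-0.06],
  ],
)

```text
time_s: 2.1
tool_pos: [0.4546, -0.078, 0.2751]
tool_rot: [-0.004, 0.815, 0.579, -0.002]
ft_force: [0.4, -0.3, 0.2]
grip_width: 0.0853
```

```bash
cat >> h.py <<'E'
def st():
    s=telemetry.get_state(); w,x,y,z=s["tool_rot"]; Y=np.arctan2(2*(x*y+w*z),1-2*(y*y+z*z)); zz=1-2*(x*x+y*y)
    tz=np.array([2*(x*z+w*y),2*(y*z-w*x),zz])
    print(s["time_s"],"p",np.array(s["tool_pos"]),"yaw",Y,"tz",tz,"q",np.array(s["joint_positions"]),"F",np.array(s["ft_force"]),"M",np.array(s["torque"]),"w",s["grip_width"]); return np.array(s["tool_pos"]),Y
def to(tx,ty,tz=None,yaw=None):
    p,Y=st(); d=np.array([tx,ty])-p[:2]
    print("tool dx,dy mm",1e3*(d@[np.cos(Y),np.sin(Y)]),1e3*(d@[np.sin(Y),-np.cos(Y)]),"dz",None if tz is None else 1e3*(p[2]-tz),"turn",None if yaw is None else (Y-yaw))
E
python3 -c "
from h import *
to(.676,.1065,.25,1.21)"
```

```text
2.1 p [ 0.4546 -0.078   0.2751] yaw 1.2349302004608416 tz [-0.0084  0.0044 -1.    ] q [ 0.4502  0.0595 -0.4299  1.9833  0.0229  1.1128 -0.3253] F [ 0.4213 -0.2548  0.1787] M [-0.0596 -0.0008  0.0208] w 0.08530694876180207
tool dx,dy mm 247.15369663929954 148.23740345375558 dz 25.10453312537042 turn 0.0249302004608416
```

Call:
move_arm(
  deltas=[
    [-1,31,18.5,0,0.025],
    [-1,31,18.5,0,0],
    [-1,31,18.5,0,0],
    [-1,31,18.5,0,0],
    [-1,31,18.5,0,0],
    [-1,31,18.5,0,0],
    [-1,31,18.5,0,0],
    [-1,31,18.5,0,0],
  ],
)

```text
time_s: 2.77
tool_pos: [0.6838, 0.1024, 0.2713]
tool_rot: [-0.003, 0.824, 0.566, -0.005]
ft_force: [-0.1, -0.2, 0.7]
grip_width: 0.0854
```

```bash
python3 -c "
from h import *
to(.676,.1065,.18,1.21)
zoom('top','t1',(280,150,440,300),5);zoom('scene','s1',(300,100,460,260),5)"
```

```text
2.7667 p [0.6838 0.1024 0.2713] yaw 1.203353803839978 tz [-0.0117 -0.0008 -0.9999] q [ 0.1005  0.4735 -0.4896  1.4823  0.2242  1.2538 -0.7833] F [-0.066  -0.2086  0.7428] M [-0.0505 -0.0487  0.0528] w 0.08543655829087302
tool dx,dy mm 0.995669627156789 -8.723760220957288 dz 91.25490480943066 turn -0.006646196160021933
```

View pics/s1.png

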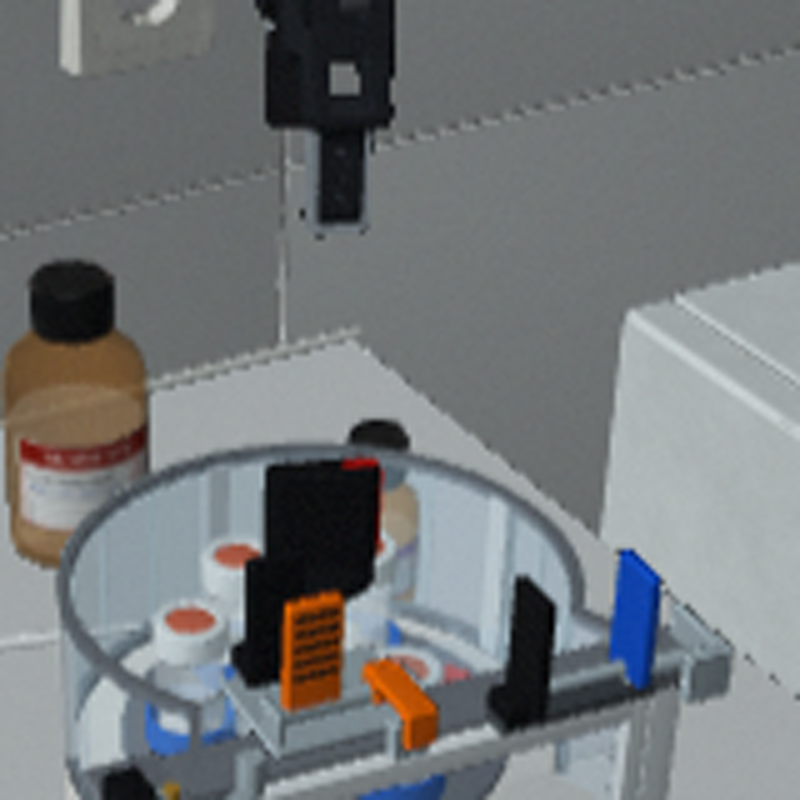

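View pics/t1.png

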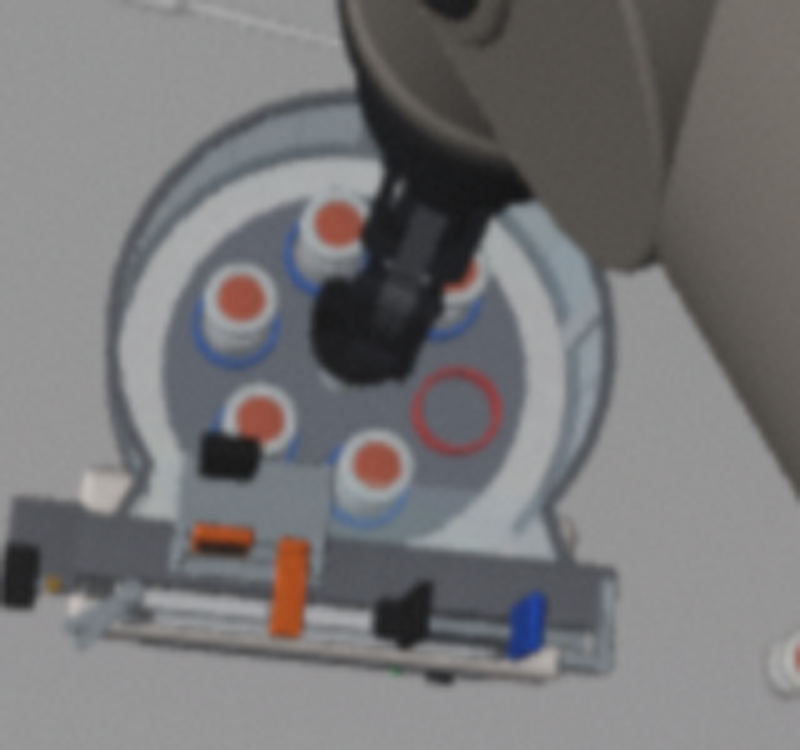

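Call:
move_arm(
  deltas=[
    [-1,1,-9,10,-0.01],
    [-1,0,0,30,0],
    [-1,0,0,30,0],
    [-1,0,0,25,0],
    [-1,0,0,20,0],
    [-1,0,0,12,0],
    [-1,0,0,0,0],
  ],
)

```text
time_s: 3.45
tool_pos: [0.6675, 0.1099, 0.134]
tool_rot: [-0.005, 0.819, 0.574, -0.006]
ft_force: [-1.4, -0.9, 0.2]
grip_width: 0.0856
```

```bash
python3 -c "
from h import *
to(.676,.1065,.141,1.22)
zoom('top','t2',(280,150,440,300),5);zoom('scene','s2',(320,160,440,260),6)"
```

```text
3.45 p [0.6675 0.1099 0.134 ] yaw 1.2220240741504873 tz [-0.0162  0.0015 -0.9999] q [ 0.0808  0.5705 -0.4718  1.647   0.2863  1.0094 -0.8328] F [-1.3738 -0.9078  0.215 ] M [-0.0174  0.0286  0.0078] w 0.08560418825397123
tool dx,dy mm -0.29819685361872705 9.152866710846967 dz -7.035390035140504 turn 0.0020240741504873316
```

View pics/s2.png

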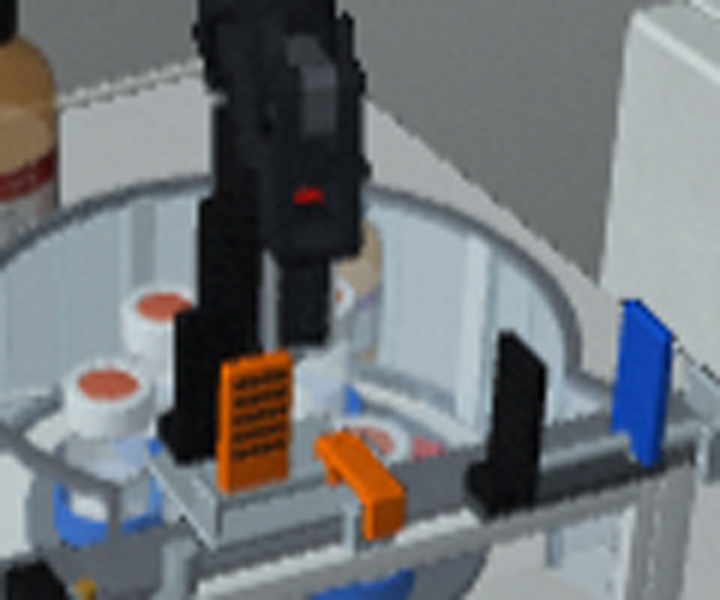

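View pics/t2.png

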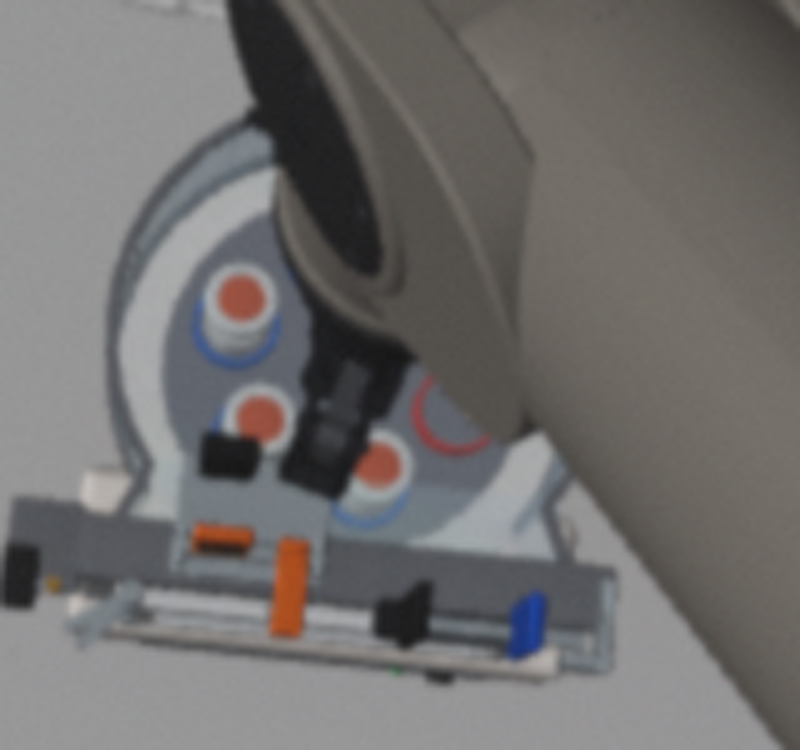

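Call:
move_arm(
  deltas=[
    [-1,0,9,-6,0],
    [-1,0,0,0,0],
    [0.2,0,0,0,0],
    [0.2,0,0,0,0],
    [0.2,0,0,0,0],
  ],
  squeeze=30,
)

```text
time_s: 3.97
tool_pos: [0.6815, 0.107, 0.1498]
tool_rot: [-0.003, 0.819, 0.573, -0.001]
ft_force: [0.3, 0.9, -0.7]
grip_width: 0.0521
```

```bash
python3 -c "
from h import *
to(.676,.1065,.141,1.22)"
```

```text
3.9667 p [0.6815 0.107  0.1498] yaw 1.2206682286761277 tz [-0.0044  0.0035 -1.    ] q [ 0.0857  0.5678 -0.4721  1.612   0.2829  1.0341 -0.8192] F [ 0.2579  0.9464 -0.6614] M [ 0.0021 -0.0274  0.0172] w 0.05206380396276618
tool dx,dy mm -2.394950921650956 -4.976435394038919 dz 8.814884124896977 turn 0.0006682286761277023
```

Call:
move_arm(
  deltas=[
    [0.2,-2,-4,6,0],
    [0.2,0,0,0,0],
    [0.4,0,0,0,0],
    [0.4,0,0,0,0],
  ],
)

```text
time_s: 4.3
tool_pos: [0.6765, 0.1068, 0.1438]
tool_rot: [-0.003, 0.819, 0.573, -0.0]
ft_force: [0.9, -0.2, 0.0]
grip_width: 0.0257
```

```bash
python3 -c "
from h import *
to(.676,.1065,.141,1.22)"
```

```text
4.3 p [0.6765 0.1068 0.1438] yaw 1.2209902438917213 tz [-0.0037  0.0036 -1.    ] q [ 0.0864  0.5661 -0.472   1.6298  0.2852  1.0177 -0.8235] F [ 0.932  -0.2002  0.0282] M [-0.0222 -0.033  -0.0308] w 0.025733458051539995
tool dx,dy mm -0.4238289186607457 -0.3317172439546427 dz 2.764721012535415 turn 0.0009902438917213097
```

Very close; no contact yet at 25.7 mm. Close fully.

Call:
move_arm(
  deltas=[
    [1,0,0,0,0],
    [1,0,0,0,0],
    [1,0,0,0,0],
    [1,0,0,0,0],
    [1,0,0,0,0],
  ],
  squeeze=30,
)

```text
time_s: 4.72
tool_pos: [0.673, 0.108, 0.1438]
tool_rot: [-0.004, 0.819, 0.574, -0.003]
ft_force: [-1.3, -0.9, 1.2]
grip_width: 0.0125
```

```bash
python3 -c "
from h import *
to(.676,.1065,.141,1.22)"
```

```text
4.7167 p [0.673  0.108  0.1438] yaw 1.2230138833948219 tz [-0.01    0.003  -0.9999] q [ 0.0855  0.5648 -0.4736  1.6325  0.2829  1.0226 -0.8233] F [-1.2626 -0.9032  1.2477] M [-0.1373 -0.1028  0.0066] w 0.012499387349075552
tool dx,dy mm -0.4279009201324966 3.3488253516881983 dz 2.7571297317218466 turn 0.0030138833948218924
```

Call:
move_arm(
  deltas=[
    [1,0,0,0,0.1],
    [1,0,0,0,0.1],
    [1,0,0,0,0.1],
    [1,0,0,0,0.1],
    [1,0,0,0,0.1],
  ],
  squeeze=40,
)

```text
time_s: 5.13
tool_pos: [0.6727, 0.1082, 0.1438]
tool_rot: [-0.004, 0.938, 0.346, -0.004]
ft_force: [-2.0, 0.0, -0.8]
grip_width: 0.0123
```

```bash
python3 -c "
from h import *
to(.673,.1075,.141,-.08)"
```

```text
5.1333 p [0.6727 0.1082 0.1438] yaw 0.7061800717304887 tz [-0.011   0.0039 -0.9999] q [ 0.006   0.5464 -0.3588  1.6378  0.2094  1.0056 -1.2838] F [-1.9557  0.0308 -0.8067] M [-0.1243 -0.1721  0.0367] w 0.012312216990152688
tool dx,dy mm -0.24433683049819957 0.7752805630411459 dz 2.8204673574517836 turn 0.7861800717304886
```

Call:
move_arm(
  deltas=[
    [1,0,0,0,0.1],
    [1,0,0,0,0.1],
    [1,0,0,0,0.1],
    [1,0,0,0,0.1],
    [1,0,0,0,0.1],
    [1,0,0,0,0.1],
    [1,0,0,0,0.1],
  ],
)

```text
time_s: 5.72
tool_pos: [0.6725, 0.1087, 0.1438]
tool_rot: [-0.002, 1.0, -0.015, -0.006]
ft_force: [-1.4, 0.0, -1.0]
grip_width: 0.0123
```

```bash
python3 -c "
from h import *
to(.673,.1075,.141,-.08)"
```

```text
5.7167 p [0.6725 0.1087 0.1438] yaw -0.02944604980650386 tz [-0.0117  0.0043 -0.9999] q [-0.1118  0.5293 -0.1937  1.6457  0.1078  0.9875 -1.9403] F [-1.3767  0.0499 -0.9942] M [-0.2036  0.0213  0.0686] w 0.012324497386795814
tool dx,dy mm 0.5328748773510242 1.22653687883831 dz 2.8430073225479138 turn 0.05055395019349614
```

Call:
move_arm(
  deltas=[
    [1,0,0,0,0.03],
    [1,0,0,0,0],
    [1,0,0,0,0],
  ],
)

```text
time_s: 5.97
tool_pos: [0.6725, 0.1088, 0.1438]
tool_rot: [-0.002, 0.999, -0.033, -0.006]
ft_force: [-1.6, -0.2, 1.8]
grip_width: 0.0121
```

```bash
python3 -c "
from h import *
to(.673,.1075,.141,-.08)"
```

```text
5.9667 p [0.6725 0.1088 0.1438] yaw -0.06687859556023287 tz [-0.0118  0.0037 -0.9999] q [-0.1186  0.5289 -0.1847  1.646   0.1032  0.987  -1.9741] F [-1.6001 -0.2066  1.8009] M [-0.2235 -0.0894 -0.1093] w 0.012051826603980232
tool dx,dy mm 0.552725007171004 1.2392801544219458 dz 2.7892530047916866 turn 0.013121404439767129
```

Within the draw-in range; release and rise.

Call:
move_arm(
  deltas=[
    [0,0,0,0,0],
    [-0.3,0,0,0,0],
    [-0.3,0,0,0,0],
    [-0.3,0,0,0,0],
    [-0.3,0,0,0,0],
  ],
)

```text
time_s: 6.38
tool_pos: [0.6726, 0.1091, 0.1436]
tool_rot: [-0.002, 0.999, -0.031, -0.006]
ft_force: [-0.3, 1.0, 0.5]
grip_width: 0.0554
```

Call:
move_arm(
  deltas=[
    [-0.6,0,0,-20,0],
    [-1,0,0,-30,0],
    [-1,0,0,-30,0],
    [-1,0,0,-15,0],
    [-1,0,0,0,0],
  ],
)

```text
time_s: 6.8
tool_pos: [0.6726, 0.1084, 0.2404]
tool_rot: [-0.002, 1.0, -0.03, -0.008]
ft_force: [1.0, 0.1, -0.7]
grip_width: 0.0856
```

```bash
python3 -c "
from h import *
to(.673,.1075,.141,-.08)
zoom('top','t3',(280,150,440,300),5);zoom('scene','s3',(300,100,460,260),5)"
```

```text
6.8 p [0.6726 0.1084 0.2404] yaw -0.060473827278692174 tz [-0.0166  0.0042 -0.9999] q [-0.1122  0.4458 -0.1916  1.5541  0.08    1.1648 -1.9495] F [ 0.9526  0.1216 -0.6907] M [ 0.0276 -0.1164  0.0071] w 0.08563685307678613
tool dx,dy mm 0.47162543924501893 0.8721784338517872 dz 99.38845746410396 turn 0.019526172721307827
```

View pics/s3.png

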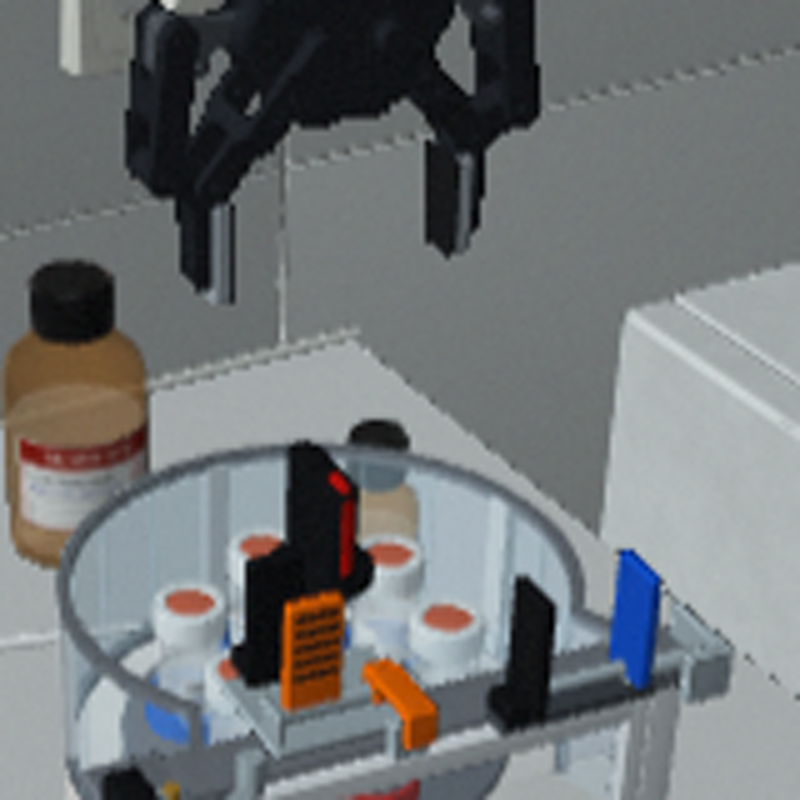

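View pics/t3.png

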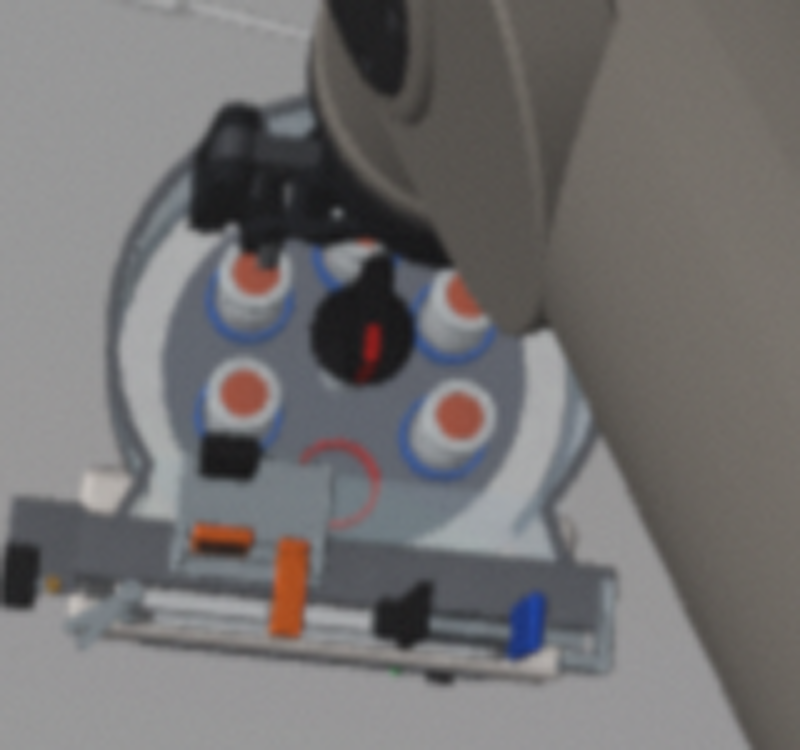

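```bash
python3 - <<'E'
from h import *
hs=cv2.cvtColor(cv2.imread("pics/t3_full.png"),cv2.COLOR_BGR2HSV)
m=((hs[...,0]<12)&(hs[...,1]>110)&(hs[...,2]>110)).astype(np.uint8)
n,l,s,c=cv2.connectedComponentsWithStats(m)
for i in range(1,n):
    if s[i,4]>15 and 280<c[i][0]<400 and 180<c[i][1]<260: print(s[i],c[i],onz("top",c[i],.1))
E
```

```text
[327 201   8   7  38] [330.2105 204.4737] [0.7011 0.1497 0.1   ]
[370 206   5   7  23] [371.8261 209.4348] [0.6934 0.0649 0.1   ]
[325 225   8   8  49] [328.4286 228.3265] [0.6517 0.1524 0.1   ]
[368 229   8   8  50] [371.48 232.74] [0.6452 0.0654 0.1   ]
[318 255  13   4  35] [323.7714 256.4   ] [0.5946 0.1606 0.1   ]
```

Call:
move_arm(
  deltas=[
    [-1,-22,-16,0,0],
    [-1,-22,-16,0,0],
    [-1,-18,-14,0,0],
    [-1,0,0,0,0],
    [-1,0,0,0,-0.11],
    [-1,0,0,0,-0.11],
    [-1,0,0,0,-0.11],
    [-1,0,0,0,-0.11],
  ],
)

```text
time_s: 7.57
tool_pos: [0.6057, 0.1583, 0.2275]
tool_rot: [-0.003, 0.98, 0.196, -0.016]
ft_force: [-0.4, 0.1, -0.5]
grip_width: 0.0853
```

Call:
move_arm(
  deltas=[
    [-1,0,0,0,-0.11],
    [-1,0,0,0,-0.11],
    [-1,0,0,0,-0.11],
    [-1,0,0,0,-0.11],
    [-1,0,0,0,-0.11],
    [-1,0,0,0,-0.11],
    [-1,0,0,0,-0.11],
    [-1,0,0,0,-0.11],
  ],
)

```text
time_s: 8.23
tool_pos: [0.6022, 0.1556, 0.2155]
tool_rot: [-0.013, 0.789, 0.614, -0.02]
ft_force: [0.8, 0.6, 0.6]
grip_width: 0.0852
```

```bash
python3 -c "
from h import *
to(.609,.1615,.146,1.495)"
```

```text
8.2333 p [0.6022 0.1556 0.2155] yaw 1.321862231510249 tz [-0.0476 -0.0038 -0.9989] q [ 0.0156  0.4207 -0.4805  1.6843  0.1917  1.1322 -0.7683] F [0.7981 0.6077 0.5718] M [-0.0216 -0.0767  0.031 ] w 0.08519653034248773
tool dx,dy mm 7.425298717810597 5.147785853812559 dz 69.53224513388085 turn -0.17313776848975104
```

Call:
move_arm(
  deltas=[
    [-1,4,3,0,-0.08],
    [-1,2,1,0,-0.06],
    [-1,0,0,0,0],
    [-1,0,0,0,0],
  ],
)

```text
time_s: 8.57
tool_pos: [0.606, 0.1588, 0.2096]
tool_rot: [-0.017, 0.74, 0.672, -0.022]
ft_force: [-0.8, 0.3, 0.2]
grip_width: 0.0854
```

```bash
python3 -c "
from h import *
to(.609,.1615,.146,1.495)"
```

```text
8.5667 p [0.606  0.1588 0.2096] yaw 1.4745193653785629 tz [-0.0551 -0.0045 -0.9985] q [ 0.031   0.4427 -0.5092  1.6725  0.2105  1.138  -0.6327] F [-0.8326  0.3346  0.2268] M [-0.0306 -0.0788 -0.0007] w 0.0854433727138492
tool dx,dy mm 2.934553678856671 2.766372037021622 dz 63.59920648202255 turn -0.020480634621437233
```

Call:
move_arm(
  deltas=[
    [-1,2,4,15,-0.02],
    [-1,0,1,20,0],
    [-1,0,0,15,0],
    [-1,0,0,4,0],
    [-1,0,0,0,0],
  ],
)

```text
time_s: 8.98
tool_pos: [0.6075, 0.1592, 0.1497]
tool_rot: [-0.018, 0.736, 0.677, -0.023]
ft_force: [-0.8, -1.0, -0.1]
grip_width: 0.0856
```

```bash
python3 -c "
from h import *
to(.609,.1615,.146,1.495)
zoom('scene','s4',(320,150,440,270),6)"
```

```text
8.9833 p [0.6075 0.1592 0.1497] yaw 1.4871478941286125 tz [-0.0574 -0.0052 -0.9983] q [ 0.0179  0.506  -0.4953  1.7194  0.2483  1.038  -0.6479] F [-0.8306 -0.9764 -0.0657] M [-0.014  -0.0802  0.0135] w 0.08561716856994932
tool dx,dy mm 2.4540256914249343 1.2633204422115332 dz 3.6655717025051713 turn -0.007852105871387627
```

View pics/s4.png

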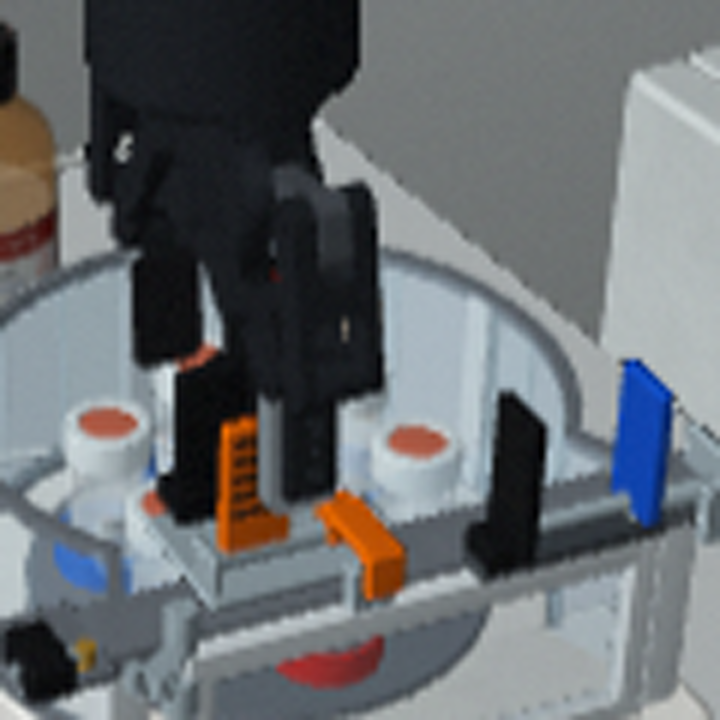

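Call:
move_arm(
  deltas=[
    [0,2,0,3,0],
    [0,0,0,0,0],
    [0,0,0,0,0],
    [0,0,0,0,0],
    [0.25,0,0,0,0],
    [0.25,0,0,0,0],
  ],
  squeeze=25,
)

```text
time_s: 9.53
tool_pos: [0.6075, 0.1619, 0.1496]
tool_rot: [-0.017, 0.736, 0.676, -0.023]
ft_force: [-3.5, -0.7, -0.2]
grip_width: 0.0319
```

```bash
python3 -c "
from h import *
to(.609,.1615,.146,1.495)
zoom('scene','s5',(320,150,440,270),6)"
```

```text
9.5333 p [0.6075 0.1619 0.1496] yaw 1.4863197402754564 tz [-0.0564 -0.0052 -0.9984] q [ 0.0137  0.5066 -0.4957  1.7187  0.249   1.0374 -0.6534] F [-3.516  -0.6752 -0.1931] M [-0.0635  0.7156 -0.0104] w 0.03185379722874302
tool dx,dy mm -0.3140982144034962 1.5788417743052987 dz 3.6128281452698086 turn -0.00868025972454367
```

View pics/s5.png

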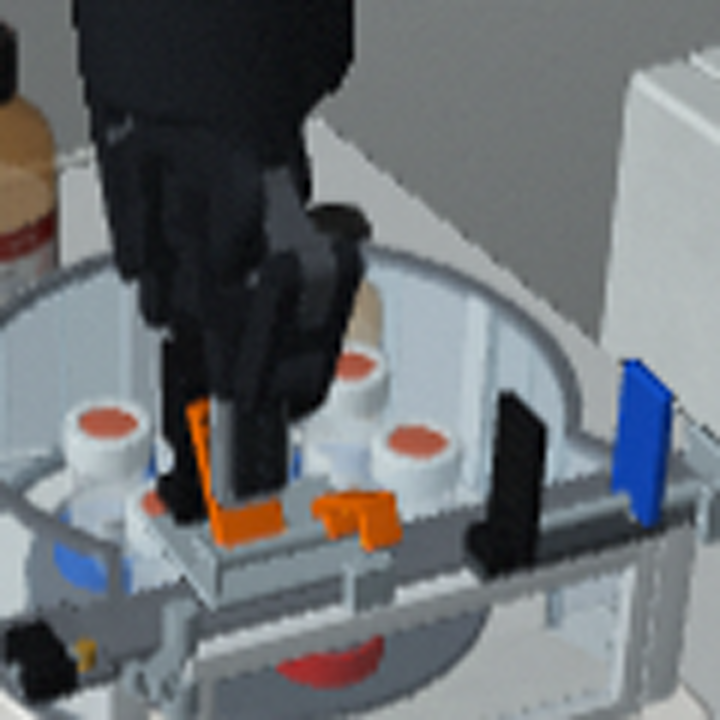

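Tab tipping, nose rising. Close further to the stop.

Call:
move_arm(
  deltas=[
    [0.5,0,0,0,0],
    [0.6,0,0,0,0],
    [0.6,0,0,0,0],
    [0.6,0,0,0,0],
  ],
  squeeze=25,
)

```text
time_s: 9.92
tool_pos: [0.6059, 0.1621, 0.1498]
tool_rot: [-0.018, 0.736, 0.676, -0.024]
ft_force: [-2.0, 0.1, -0.1]
grip_width: 0.0256
```

```bash
python3 -c "
from h import *
to(.609,.1615,.146,1.495)
zoom('scene','s6',(320,150,440,270),6)"
```

```text
9.9167 p [0.6059 0.1621 0.1498] yaw 1.4867839669053742 tz [-0.0588 -0.0056 -0.9983] q [ 0.0137  0.5056 -0.4964  1.7201  0.2478  1.0392 -0.6533] F [-2.0344  0.1456 -0.0894] M [0.0781 0.6675 0.0103] w 0.025630292831507633
tool dx,dy mm -0.30415184020970637 3.1122545704814093 dz 3.7845595169125055 turn -0.00821603309462593
```

View pics/s6.png

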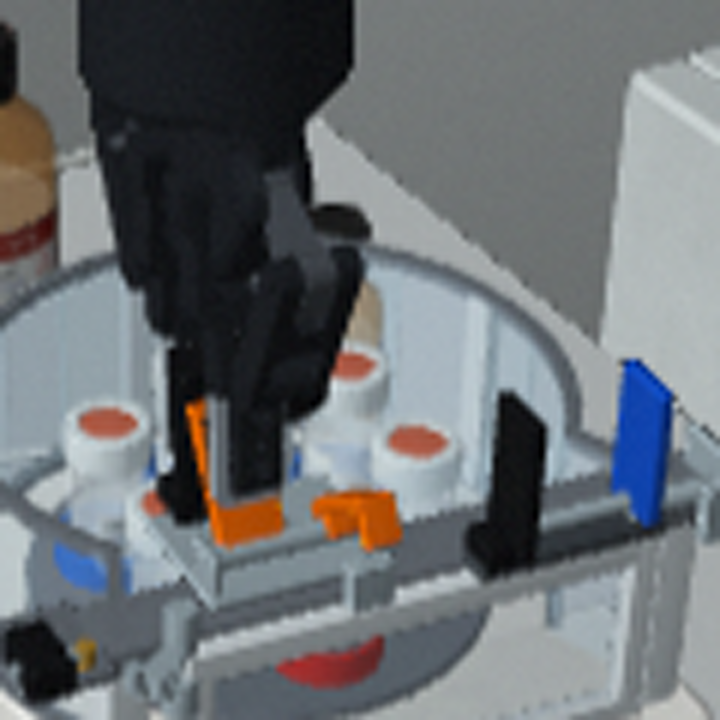

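Call:
move_arm(
  deltas=[
    [-0.2,0,0,0,0],
    [-0.2,0,0,0,0],
    [-0.2,0,0,0,0],
    [-0.6,0,0,-20,0],
    [-0.6,0,0,-25,0],
    [-0.6,0,0,-25,0],
    [-0.5,0,0,-15,0],
    [-0.5,0,0,0,0],
  ],
)

```text
time_s: 10.63
tool_pos: [0.6124, 0.1622, 0.2379]
tool_rot: [-0.017, 0.736, 0.676, -0.023]
ft_force: [0.1, -0.9, -0.1]
grip_width: 0.0639
```

```bash
python3 -c "
from h import *
to(.560,.074,.146,3.065)
zoom('scene','s7',(320,150,440,270),6);zoom('top','t7',(280,150,440,300),5)
cp=np.array([.601,.162]);u=np.array([.997,-.075])
for th in (0,.3,.4,.55):
  for hh,xo in((.045,-.0185),(.045,-.0125)):
    # shaft below orange tab approx at x=-.0155,z=.136
    dx=xo+.0155; X=-.0155+dx*np.cos(th)+hh*np.sin(th); Z=.136+hh*np.cos(th)-dx*np.sin(th)
    q=proj('scene',[*(cp+u*X),Z]); print(th,(q-[320,150])*6)
"
```

```text
10.6333 p [0.6124 0.1622 0.2379] yaw 1.4860529817831096 tz [-0.0571 -0.005  -0.9984] q [ 0.0301  0.4312 -0.5144  1.6246  0.2007  1.1977 -0.6139] F [ 0.1149 -0.8993 -0.1009] M [ 0.026  -0.0661 -0.0181] w 0.06387846058382307
tool dx,dy mm -92.3370223876422 -44.793171563320094 dz 91.92674520128122 turn -1.5789470182168903
0 [258.8041 424.1274]
0 [249.5862 413.4475]
0.3 [238.2099 403.6632]
0.3 [229.4798 398.8581]
0.4 [231.6139 399.8011]
0.4 [223.2282 397.0332]
0.55 [222.2049 396.8765]
0.55 [214.4871 397.1596]
```

View pics/s7.png

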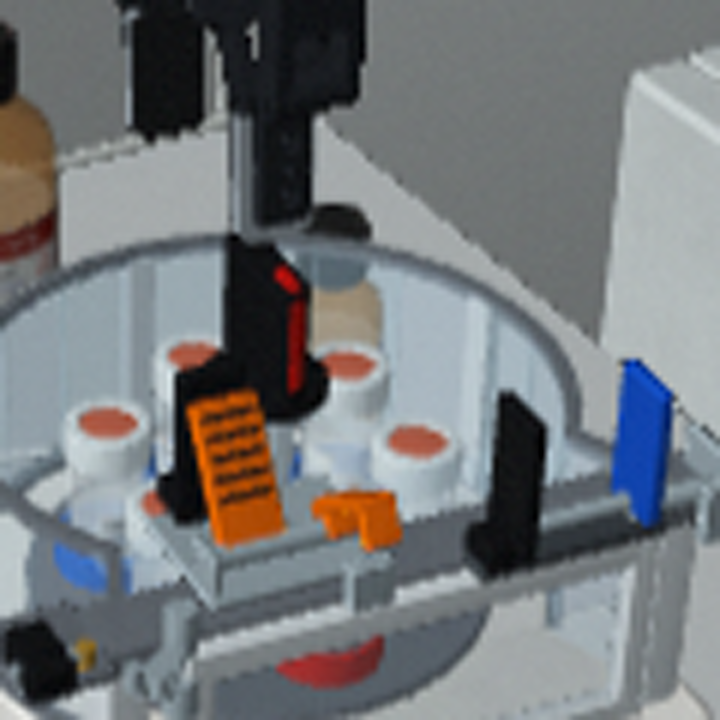

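View pics/t7.png

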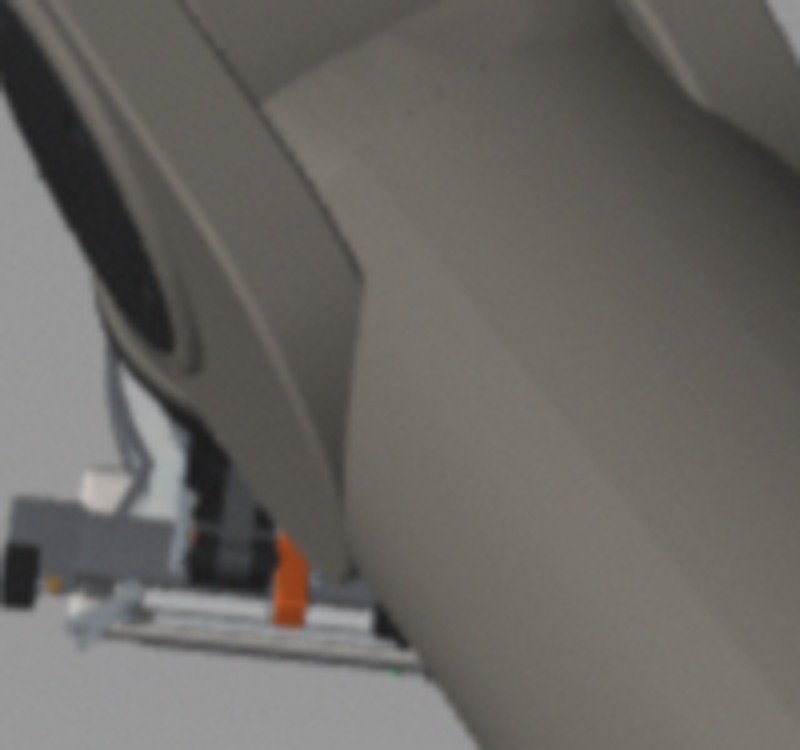

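Call:
move_arm(
  deltas=[
    [-0.5,-22,-11,-8,0],
    [-0.5,-25,-12,-8,0],
    [-0.5,-25,-12,-8,0],
    [-0.5,-15,-7,-4,0],
    [-0.5,0,0,0,-0.1],
    [-0.5,0,0,-1,-0.12],
    [-0.5,0,0,-1,-0.12],
    [-0.5,0,0,-1,-0.12],
  ],
)

```text
time_s: 11.4
tool_pos: [0.5583, 0.0734, 0.2611]
tool_rot: [-0.027, 0.557, 0.83, -0.023]
ft_force: [-0.8, -0.5, -0.1]
grip_width: 0.0638
```

Call:
move_arm(
  deltas=[
    [-0.5,0,0,-1,-0.12],
    [-0.5,0,0,-1,-0.12],
    [-0.5,0,0,-1,-0.12],
    [-0.5,0,0,-1,-0.12],
    [-0.5,0,0,-1,-0.12],
    [-0.5,0,0,-1,-0.12],
    [-0.5,0,0,-1,-0.12],
    [-0.5,0,0,-1,-0.12],
  ],
)

```text
time_s: 12.07
tool_pos: [0.5554, 0.0715, 0.2595]
tool_rot: [-0.04, 0.091, 0.995, -0.008]
ft_force: [-0.5, -0.2, 0.0]
grip_width: 0.0641
```

```bash
python3 -c "
from h import *
to(.558,.072,.146,3.065)"
```

```text
12.0667 p [0.5554 0.0715 0.2595] yaw 2.9587460022638727 tz [-0.0818 -0.0091 -0.9966] q [ 0.3751  0.3513 -0.7658  1.7388  0.233   1.235   0.9329] F [-0.4964 -0.2393  0.0054] M [-0.0107 -0.0848  0.002 ] w 0.06409912524950447
tool dx,dy mm -2.4712142248794757 0.9387115791603481 dz 113.50813739006074 turn -0.1062539977361272
```

Call:
move_arm(
  deltas=[
    [-0.5,-3,1,10,-0.1],
    [-0.5,-4,0,20,0],
    [-0.5,-2,0,20,0],
    [-0.5,0,0,4,0],
    [-0.5,0,0,0,0],
  ],
)

```text
time_s: 12.48
tool_pos: [0.5586, 0.0702, 0.1987]
tool_rot: [-0.043, 0.033, 0.999, -0.006]
ft_force: [0.0, -0.0, 1.0]
grip_width: 0.0642
```

```bash
python3 -c "
from h import *
to(.558,.072,.148,3.065)
zoom('scene','s8',(320,130,460,270),5);zoom('top','t8',(280,150,440,300),5)"
```

```text
12.4833 p [0.5586 0.0702 0.1987] yaw 3.0741467073091178 tz [-0.0861 -0.0082 -0.9963] q [ 0.3679  0.4239 -0.7661  1.7938  0.2941  1.1371  1.0015] F [ 0.0336 -0.022   1.0199] M [-0.0187 -0.1118 -0.0113] w 0.06417093949794105
tool dx,dy mm 0.7157605558422353 1.7575221551324614 dz 50.7185278631618 turn 0.009146707309117819
```

View pics/s8.png

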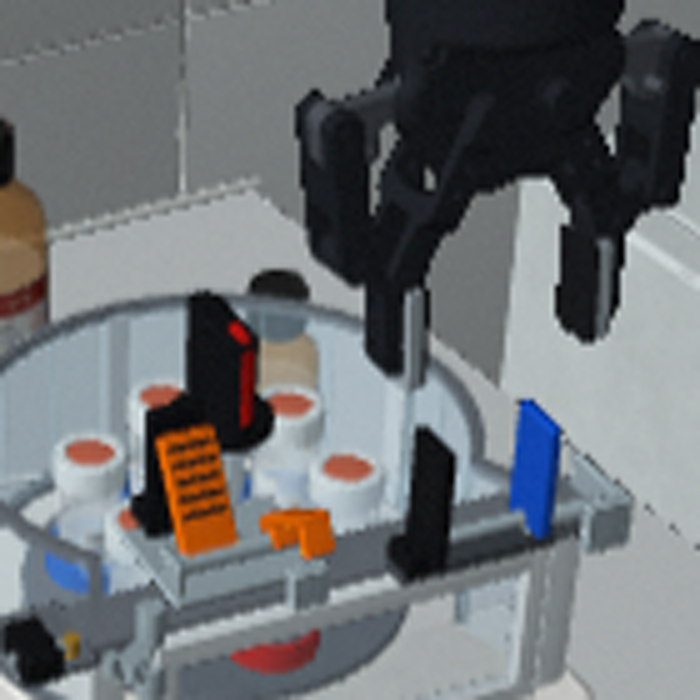

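Call:
move_arm(
  deltas=[
    [-0.5,-2,1,12,0],
    [-0.5,-2,0,18,0],
    [-0.5,-1,0,12,0],
    [-0.5,0,0,3,0],
    [-0.5,0,0,0,0],
  ],
)

```text
time_s: 13.0
tool_pos: [0.5624, 0.0713, 0.1554]
tool_rot: [-0.039, 0.034, 0.999, -0.005]
ft_force: [1.7, 0.8, 0.8]
grip_width: 0.0644
```

```bash
python3 -c "
from h import *
to(.558,.072,.148,3.065)
zoom('scene','s9',(320,130,460,270),5)"
```

```text
13.0 p [0.5624 0.0713 0.1554] yaw 3.0730894752823383 tz [-0.079  -0.0083 -0.9968] q [ 0.3441  0.4739 -0.7443  1.8291  0.3397  1.058   0.9644] F [1.6614 0.7797 0.7641] M [ 0.0753 -0.1273  0.0155] w 0.06437183334129082
tool dx,dy mm 4.42643981617861 0.3511464343665312 dz 7.44830591075743 turn 0.008089475282338388
```

View pics/s9.png

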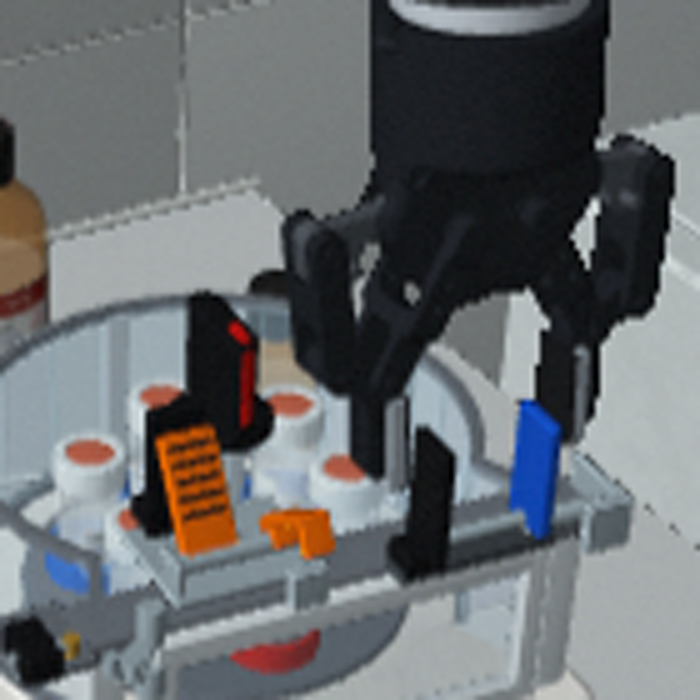

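Call:
move_arm(
  deltas=[
    [-0.5,3,0,8,0],
    [-0.5,1,0,4,0],
    [-0.5,0,0,0,0],
  ],
)

```text
time_s: 13.3
tool_pos: [0.5579, 0.0719, 0.1447]
tool_rot: [-0.038, 0.034, 0.999, -0.005]
ft_force: [-1.2, -0.3, -0.1]
grip_width: 0.064
```

```bash
python3 -c "
from h import *
to(.557,.072,.144,3.065)
zoom('scene','s10',(320,130,460,270),5)"
```

```text
13.3 p [0.5579 0.0719 0.1447] yaw 3.0729737204965017 tz [-0.0767 -0.0081 -0.997 ] q [ 0.341   0.4789 -0.7413  1.8494  0.3483  1.0326  0.9537] F [-1.1917 -0.3409 -0.1431] M [-0.0001 -0.1022 -0.0078] w 0.06402056082645793
tool dx,dy mm 0.8835154448840324 0.038291554733554896 dz 0.6654239674444007 turn 0.007973720496501802
```

View pics/s10.png

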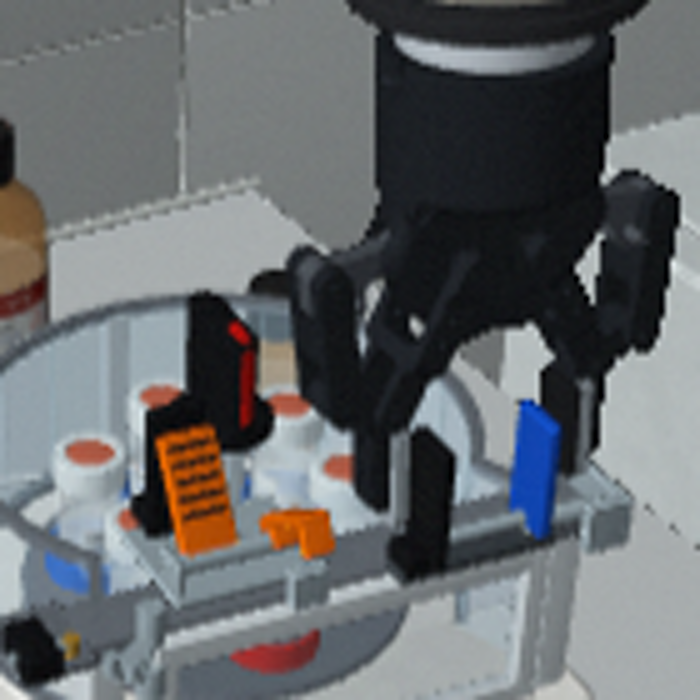

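Call:
move_arm(
  deltas=[
    [-0.2,0,1.5,0,0],
    [0,0,1.5,0,0],
    [0.2,0,1,0,0],
    [0.4,0,0,0,0],
    [0.4,0,0,0,0],
    [0.4,0,0,0,0],
  ],
  squeeze=35,
)

```text
time_s: 13.85
tool_pos: [0.5591, 0.0759, 0.1462]
tool_rot: [-0.037, 0.035, 0.999, -0.006]
ft_force: [-0.4, -2.4, -0.0]
grip_width: 0.0339
```

```bash
python3 -c "
from h import *
to(.557,.076,.144,3.065)
zoom('scene','s11',(320,130,460,270),5)"
```

```text
13.85 p [0.5591 0.0759 0.1462] yaw 3.0719103948929445 tz [-0.0748 -0.0087 -0.9972] q [ 0.3341  0.4787 -0.7418  1.8457  0.3487  1.0349  0.9462] F [-0.3966 -2.3861 -0.0414] M [-0.3705 -0.0714 -0.1209] w 0.03387522359302603
tool dx,dy mm 2.0756026432762695 -0.04170475187721688 dz 2.1882868278525756 turn 0.006910394892944538
```

View pics/s11.png

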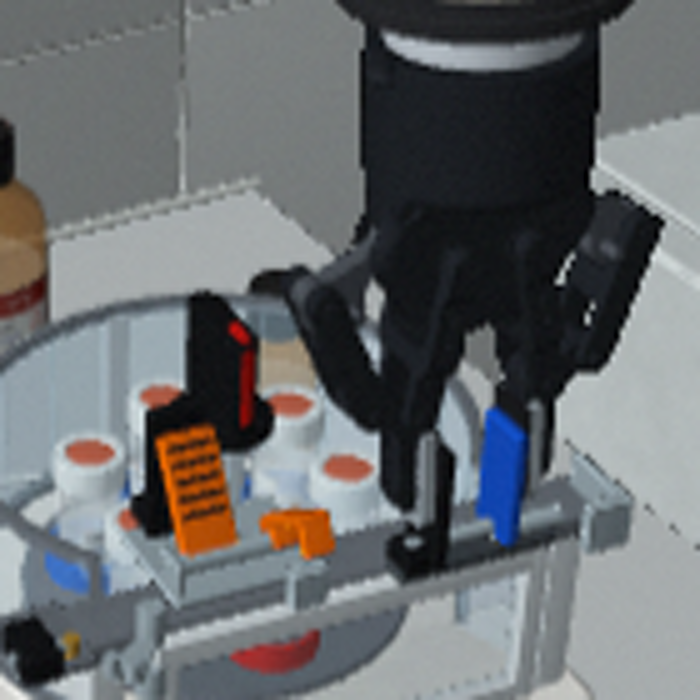

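Call:
move_arm(
  deltas=[
    [0.6,0,0,0,0],
    [0.8,0,0,0,0],
    [1,0,0,0,0],
  ],
  squeeze=40,
)

```text
time_s: 14.15
tool_pos: [0.5591, 0.0759, 0.1462]
tool_rot: [-0.037, 0.035, 0.999, -0.006]
ft_force: [-0.7, -0.8, -0.7]
grip_width: 0.0336
```

```bash
python3 -c "
from h import *
to(.557,.076,.144,3.065)"
```

```text
14.15 p [0.5591 0.0759 0.1462] yaw 3.0718606925862524 tz [-0.0749 -0.0087 -0.9972] q [ 0.3341  0.4787 -0.7418  1.8456  0.3486  1.035   0.9461] F [-0.6632 -0.8487 -0.6855] M [-0.4999  0.0483 -0.0719] w 0.03360273505095913
tool dx,dy mm 2.0665275744609737 -0.059273733633791764 dz 2.207925026986912 turn 0.006860692586252437
```

Call:
move_arm(
  deltas=[
    [1,4,0,0.3,0.03],
    [1,6,0.1,0.4,0.05],
    [1,6,0.1,0.4,0.05],
    [1,6,0.1,0.4,0.05],
  ],
)

```text
time_s: 14.48
tool_pos: [0.5376, 0.0793, 0.1464]
tool_rot: [-0.037, 0.127, 0.991, -0.008]
ft_force: [-1.6, -2.0, 1.8]
grip_width: 0.0335
```

```bash
cat >> h.py <<'E'
HG=np.array([.5591,.0759])+.1215*np.array([.075,.997])
def gate():
    p,Y=st(); d=p[:2]-HG; a=np.arctan2(-d[0],-d[1])  # angle cw from -y
    print("r",np.hypot(*d),"gate by pos",a+.075,"by yaw",3.0719-Y)
E
python3 -c "
from h import *
gate()"
```

```text
14.4833 p [0.5376 0.0793 0.1464] yaw 2.8860591242799605 tz [-0.0746 -0.0072 -0.9972] q [ 0.3131  0.4369 -0.7143  1.8935  0.3106  1.0063  0.7732] F [-1.5816 -1.9543  1.8481] M [0.4395 0.3806 0.3275] w 0.03345885690591745
r 0.12161447303518505 gate by pos 0.3295914045816181 by yaw 0.18584087572003938
```

Call:
move_arm(
  deltas=[
    [1,6,0.1,0.4,0.05],
    [1,6,0.1,0.4,0.05],
    [1,6,0.1,0.4,0.05],
    [1,6,0.1,0.4,0.05],
    [1,6,0.1,0.4,0.05],
    [1,6,0.1,0.4,0.05],
  ],
)

```text
time_s: 14.98
tool_pos: [0.5024, 0.0946, 0.1466]
tool_rot: [-0.035, 0.281, 0.959, -0.013]
ft_force: [1.0, -3.6, -0.9]
grip_width: 0.0338
```

```bash
sed -i 's/a+.075/a-.075/' h.py; python3 -c "
from h import *
gate()"
```

```text
14.9833 p [0.5024 0.0946 0.1466] yaw 2.570507839775952 tz [-0.0747 -0.0053 -0.9972] q [ 0.2557  0.3733 -0.6708  1.9658  0.2504  0.966   0.4603] F [ 1.0185 -3.572  -0.8825] M [ 0.7377 -0.5081  0.2781] w 0.033759792606066305
r 0.1217823893095208 gate by pos 0.4959732971930025 by yaw 0.5013921602240479
```

Call:
move_arm(
  deltas=[
    [1,6,0.1,0.3,0.05],
    [1,6,0.1,0.3,0.05],
    [1,6,0.1,0.3,0.05],
    [1,6,0.1,0.3,0.05],
    [1,6,0.1,0.3,0.05],
    [1,6,0.1,0.3,0.05],
    [1,6,0.1,0.3,0.05],
  ],
)

```text
time_s: 15.57
tool_pos: [0.4697, 0.125, 0.1467]
tool_rot: [-0.032, 0.451, 0.892, -0.018]
ft_force: [-2.8, -2.4, 2.4]
grip_width: 0.0337
```

```bash
python3 -c "
from h import *
gate()"
```

```text
15.5667 p [0.4697 0.125  0.1467] yaw 2.2031061666576277 tz [-0.0728 -0.0024 -0.9973] q [ 0.1587  0.3207 -0.6254  2.0234  0.195   0.932   0.0627] F [-2.8233 -2.3883  2.3847] M [ 0.6515 -0.3831  0.1888] w 0.03371064733001129
r 0.12199579614756202 gate by pos 0.8642856105505349 by yaw 0.8687938333423721
```

Past the notch centre smoothly; continue.

Call:
move_arm(
  deltas=[
    [1,6,0.1,0.2,0.05],
    [1,6,0.1,0.2,0.05],
    [1,6,0.1,0.2,0.05],
    [1,6,0.1,0.2,0.05],
    [1,6,0.1,0.2,0.05],
    [1,6,0.1,0.1,0.05],
  ],
)

```text
time_s: 16.07
tool_pos: [0.4521, 0.1592, 0.1468]
tool_rot: [-0.028, 0.586, 0.81, -0.02]
ft_force: [-2.7, -2.1, -0.0]
grip_width: 0.034
```

```bash
python3 -c "
from h import *
gate()"
```

```text
16.0667 p [0.4521 0.1592 0.1468] yaw 1.8889005962189673 tz [-0.0698  0.0001 -0.9976] q [ 0.0561  0.2997 -0.588   2.0427  0.1642  0.9151 -0.3018] F [-2.7324 -2.0933 -0.0335] M [ 0.1803 -0.9329 -0.0944] w 0.03400836721838728
r 0.12212952621429726 gate by pos 1.181237951641513 by yaw 1.1829994037810325
```

Call:
move_arm(
  deltas=[
    [1,6,0.1,0.1,0.05],
    [1,6,0.1,0.1,0.05],
    [1,6,0.1,0,0.05],
    [1,6,0.1,0,0.05],
    [1,4,0,0,0.03],
    [1,3,0,0,0.02],
    [1,0,0,0,0],
    [1,0,0,0,0],
  ],
)

```text
time_s: 16.73
tool_pos: [0.4461, 0.192, 0.1468]
tool_rot: [-0.024, 0.687, 0.726, -0.022]
ft_force: [-1.7, -5.2, 0.0]
grip_width: 0.0337
```

```bash
python3 -c "
from h import *
gate()
zoom('scene','s12',(290,130,450,290),5);cv2.imwrite('pics/t12.png',eyes.get_image('top'))"
```

```text
16.7333 p [0.4461 0.192  0.1468] yaw 1.6247296445631498 tz [-0.0656  0.0013 -0.9978] q [-0.0397  0.3008 -0.5528  2.0353  0.1516  0.9087 -0.6193] F [-1.7426 -5.1745  0.0345] M [-0.7611 -0.9455 -0.4046] w 0.033731434127014986
r 0.12221702204843017 gate by pos 1.4546002195886936 by yaw 1.44717035543685
```

View pics/s12.png

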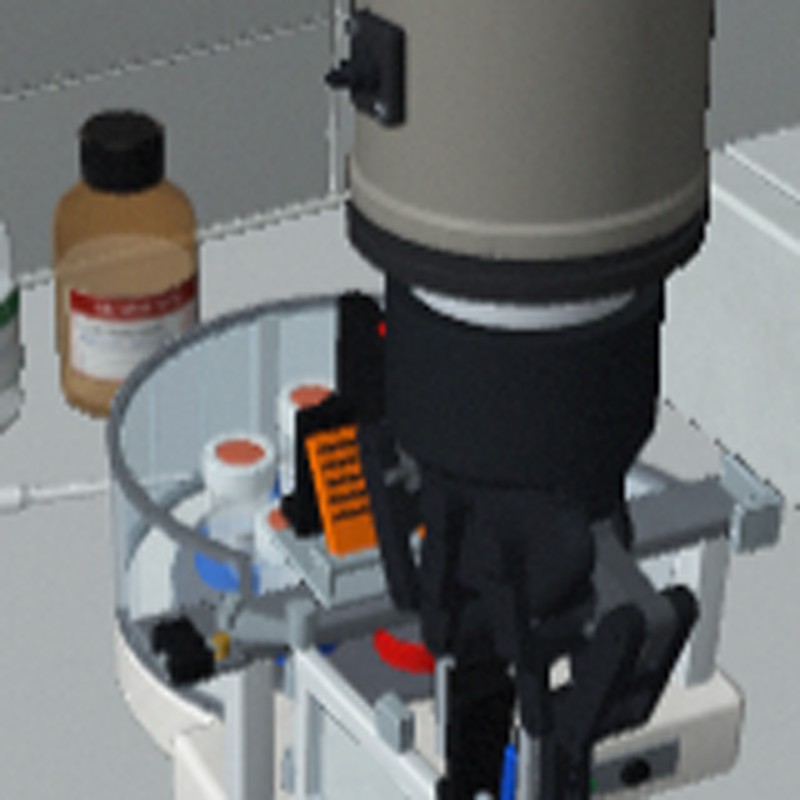

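View pics/t12.png

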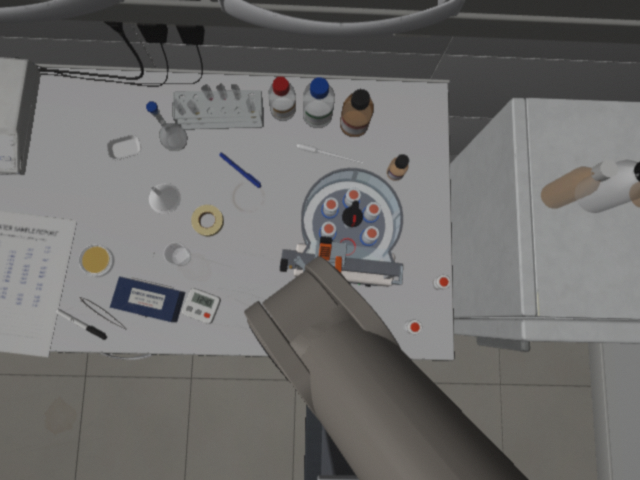

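Call:
move_arm(
  deltas=[
    [1,0,0,0,0],
    [1,0,0,0,0],
    [1,0,0,0,0],
    [1,0,0,0,0],
    [1,0,0,0,0],
    [1,0,0,0,0],
  ],
)

```text
time_s: 17.33
tool_pos: [0.4462, 0.1912, 0.1468]
tool_rot: [-0.024, 0.687, 0.726, -0.022]
ft_force: [-1.4, -3.2, -1.4]
grip_width: 0.0338
```

```bash
python3 -c "
from h import *
gate()
print(telemetry.get_state()['qd'])
zoom('scene','s13',(290,170,450,330),5);gate()"
```

```text
17.3333 p [0.4462 0.1912 0.1468] yaw 1.6262780105105976 tz [-0.0652  0.0014 -0.9979] q [-0.0379  0.3001 -0.5531  2.036   0.1515  0.9083 -0.6163] F [-1.3764 -3.177  -1.445 ] M [-0.4111 -0.9318 -0.2722] w 0.03375841583244807
r 0.12219379991117028 gate by pos 1.4481623415571268 by yaw 1.4456219894894022
[-0.0008  0.0024  0.0004 -0.0019  0.0017 -0.0032  0.0013]
17.3833 p [0.4461 0.1912 0.1468] yaw 1.6262134741539032 tz [-0.0653  0.0014 -0.9979] q [-0.0379  0.3002 -0.5531  2.036   0.1515  0.9083 -0.6163] F [-1.5933 -3.2955 -1.3066] M [-0.3831 -0.96   -0.2687] w 0.033314247300131716
r 0.12221547925802004 gate by pos 1.4480958964877406 by yaw 1.4456865258460967
```

View pics/s13.png

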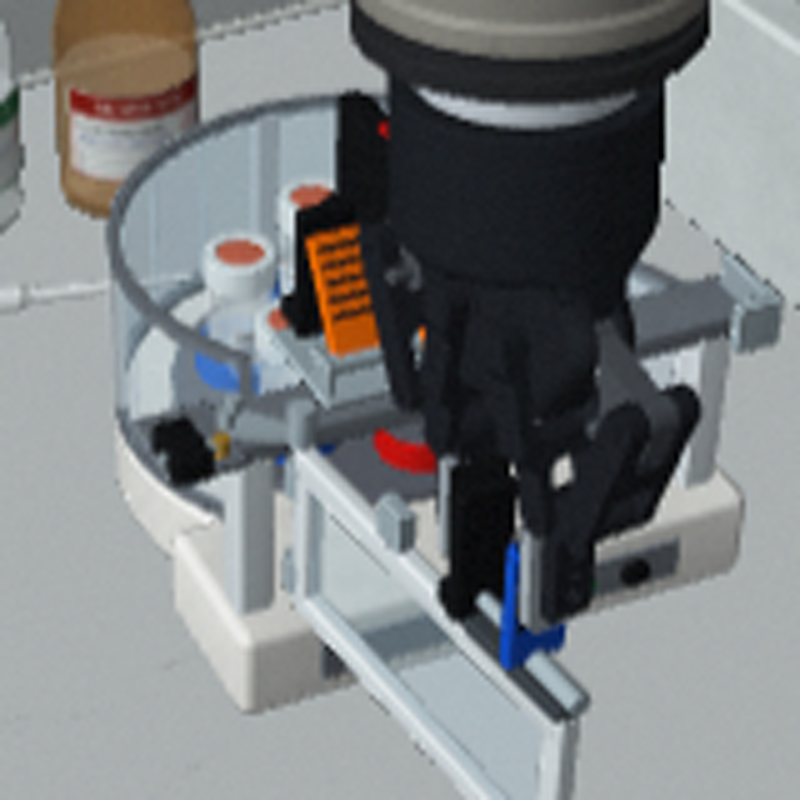

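The picture shows the gate wide open and held, with the blue trigger squeezed towards the grip. The orange tab is still tipped back and the red collar sits in the gate opening. I am handing in.

```bash
python3 -c "
from workcell import workorder
print(workorder.close_job())"
```

```text
the job is handed in; nothing more can be done
None
```

The job is handed in with the handle still squeezed and the gate held wide open. No verdict came back, so these are my own readings up to hand-in at about 17.4 s.

- **Carousel:** I turned the knob about 1.29 rad clockwise with the gate shut. Afterwards the row of vials lay parallel to the gate to within about 0.02 rad. In the last picture the empty place (red collar) is still in the gate opening.
- **Top catch:** I pinched it back to about 0.55 rad, estimated from the picture, and it stayed there after I let go. The last picture still shows it tipped back.
- **Handle and gate:** I squeezed the handle with the gate shut, then swung the gate past its notch. At the end the gate stood at about 1.45 rad by both tool position and tool turn, and the joint speeds were practically zero. The finger opening was 33–34 mm, against about 35 mm for a fully squeezed trigger, with a 40 N grip set. The force on the black grip itself I could not measure.
- **Bench things:** None looked moved in the last top picture, judged by eye only. The arm never went near them.

One thing was off: the tool had drifted to about 4° of tilt by the end. The grip still held, and wrist forces stayed around 6 N or less in every reading I took.

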